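# Scrap the worn gear down the chute

## Task

Parts have been inspected on the blue sorting stand, and the dark, rusty gear is scrap. First nudge the good bearing that stands in its way sideways along the ledge until it is wholly to one side of the chute mouth; then push the gear through the mouth so that it drops down the chute into the yellow bin. Only slide the two parts, do not pick them up; the bearing stays lying flat on the ledge, and the things round the stand are left alone.

Things in the scene. Friction and masses are not known exactly. Their poses are not given: they have to be found in the camera images.
- stand: Fixed blue stand, level grey ledge 120 mm above the table. Origin: on the table under the ledge's centre; x points to the chute, y left, z up. Ledge: x -85 to 85, y -140 to 140 mm. Curbs rise 10 mm above it at both ends (inner faces y = +-136 mm) and along the far edge (inner face x = 81 mm) except at the chute mouth, y -37 to 37 mm; the near edge has no curb.
- chute_mouth (a point): Middle of the chute mouth: on the ledge's far edge (85 mm along the stand's x), level with the ledge; axes as the stand's. Beyond it is the open-topped sheet metal chute, 75 mm wide inside and 100 mm long, a steep slide falling into the bin; its cheeks and end wall rise 10 mm above the ledge.
- worn_gear: Dark rusty spur gear lying flat on the ledge: toothed rim 48 mm in diameter and 12 mm high, hub 24 mm in diameter, 20 mm high in all; about 0.14 kg. Origin: centre of its underside; z up along its axis.
- bearing: Bright ball bearing, 52 mm in diameter, 15 mm high, lying flat on the ledge between the gear and the chute mouth, with hardly any gap (about 1.5 mm) to the gear; about 0.12 kg. Origin: centre of its underside; z up along its axis.
- bin: Fixed small yellow hopper bin under the chute's end, 108 x 129 x 62 mm. Origin: centre of its underside, 175 mm beyond the stand's origin along the stand's x; its own y points away from the ledge, its low front (27 mm) is under the chute's slide.
- con_rod: Bystander: dark connecting rod, 71 x 159 x 18 mm, lying on the table to the right of the stand. Origin: centre of its underside.
- spray_can: Bystander: spray can, white with a blue label and a red cap, 64 mm in diameter, 192 mm tall, standing to the right of the stand. Origin: centre of its underside.
- piston_1: Bystander: grey piston, 66 mm in diameter, 58 mm tall, on the table to the left. Origin: centre of its underside.
- injector_1: Bystander: fuel injector, 62 x 123 x 23 mm, lying on the table to the left of the stand. Origin: centre of its underside.
There are look-alikes about, which are no part of the job. Several things look just like the bin: the one meant starts farthest from the robot's base.

How it is judged:
By the outcome, as a careful person would: the job done as asked, in the order asked, and still so for the second after the job is handed in, with the robot touching nothing.
It also fails if it takes over 45 s, if anything falls off the work surface, if the arm or the gripper's body presses on something with over 40 N, if the wrist force passes 120 N, or if a joint passes its speed limit or range.

## Robot

A 6-joint arm with a two-finger parallel gripper is mounted at the origin on a cart in front of the work surface, level with it; the furniture and walls round the work are solid. World frame = base frame: x ahead of the robot, y to its left, z up, the work surface at z = 0. Lengths are in m, angles in rad, forces in N, time in s.
With the tool pointing down it reaches from about 0.4 to 0.825 m from the base axis. Payload 7 kg.
Tool frame: the origin (TCP) lies on the centre line of the jaws, within the pads' length; the fingertips stand 22 mm ahead of it and the grasp point (between the pads) lies 3 mm ahead of it (arm.tcp_to_tips is the distance from the TCP to the fingertips, in m); z points along the fingers, y is the line along which they close (so a half turn about z gives the same grasp; the last joint's range is limited). The gripper opens to 88 mm and grips with 3 to 60 N. Pads are 19 mm wide; open, the fingers measure 130 mm over their backs; the gripper's body (78 mm by 193 mm) begins 47 mm behind the grasp point.
Start: joints at [-1.053, 0.359, 0.012, 0, -1.224, -0.288], TCP at [0.154, -0.657, 0.249] pointing down, gripper open.
Joint ranges: [-3.07, 3.07], [-1.43, 2.12], [-1.02, 1.25], [-3.03, 1.67], [-3.05, -0], [-3.03, 3.03]. Speed limits (rad/s): [2.39, 2.39, 3.01, 3.14, 3.14, 3.14].

## Interface

Orientations are given as [roll, pitch, yaw] about the fixed x, y, z axes, in that order (R = Rz(yaw) Ry(pitch) Rx(roll)).
In Python, from station import arm gives the robot as it stands.
- The arm moves only by the tool jog_arm, never from a script. Its argument "targets" is a list of rows, each an object of numbers: "dx", "dy", "dz": the shift along the tool's x, y, z in mm; "rx", "ry", "rz": the turn, a rotation vector about the tool's x, y, z in rad; "gripper": the closure, from 0 (fully open) to 1 (shut). In form: [{"dx": .., "dy": .., "dz": .., "rx": .., "ry": .., "rz": .., "gripper": ..}, ...]. A call has exactly 8 rows; each row is the pose to reach, as a shift and turn from the pose commanded when the call began, along the tool's axes at that moment; what a row does not reach only later rows make up. A row lasts 1/12 s, in which the tool goes at most 41.7 mm and 7.16 degrees, less where a joint would pass 70% of its speed; a pose out of reach is approached as far as the arm can. A call with a gripper value outside its range is refused whole. The fingers move at their own pace and stop on an object; "force" is the grip in N (left out, the last holds). Time passes only in rows, so rows that repeat a pose let the fingers close, or fill a call up. It gives the time, the measured TCP pose, the force, the opening and the grip force at its end, in the units of the state.
- arm.get_state(): the state, without advancing time (a new reading comes with each control period).
- arm.grab_frame(name): name is "scene" or "top" or "wrist"; returns a dict with "frame" (400x640x3 uint8, red, green, blue), "z_map" (400x640 float32, m along the optical axis (not along the pixel's ray), 0 where there is no reading), "fx", "fy", "cx", "cy" (pixels), "distortion" ([k1, k2, p1, p2, k3] as OpenCV has them; the pictures are not rectified), "view" (4x4, takes a point from world to camera coordinates). Camera axes: x right, y down, z forward; pixel columns grow to the right and rows downward; lengths in m; the calibration is good to about 2 mm. A picture is of the moment at which its call begins.
- arm.job_done(): hands the job in; it is judged then, once.
The state is a dict: "t": time; "q": joint angles; "qd": joint speeds; "joint_efforts": joint torques, N m; "eef_pos": TCP position; "ee_rot": TCP orientation; "force": force on the tool from outside, world axes, zero at the start; "moment": the same for the moment, N m; "width": finger opening in m; "gripper_force": force on a finger pad.
Only numpy, scipy, OpenCV 4.12 (cv2) and the standard library are available. Lean on these libraries where they do the work, as an engineer would, in place of code of your own. Each camera call takes 0.05 s, during which the arm holds its last target. There are 200 camera calls.

## Working session

There is one attempt and no reset: what is moved stays moved. The work goes in short steps, Python scripts to look and compute and a tool call to move; the robot and the scene stay as the last step left them, time stands still between calls to the robot, and variables do not carry over. Pictures are saved under pics/ and viewed, at most 10 in all, crops included, and the job is handed in when it is done.

Besides the shell and the picture viewer there is one more tool, called after ">>>" as name(argument=value, ...) on one line, values as JSON. jog_arm: Moves the arm, as the interface text tells. Its arguments: {"type":"object","properties":{"targets":{"type":"array","items":{"type":"object","properties":{"dx":{"type":"number"},"dy":{"type":"number"},"dz":{"type":"number"},"rx":{"type":"number"},"ry":{"type":"number"},"rz":{"type":"number"},"gripper":{"type":"number"}}}},"force":{"type":"number"}},"required":["targets"]}

```bash
mkdir -p pics; ls
cat > h.py <<'E'
import numpy as np, cv2
from station import arm
def grab(n):
    f=arm.grab_frame(n); np.savez(f'/tmp/{n}.npz',**{k:np.array(v) for k,v in f.items()}); return f
def world(f,u,v,z=None):
    """pixels -> world; by depth map or on plane z"""
    K=np.array([[f['fx'],0,f['cx']],[0,f['fy'],f['cy']],[0,0,1]],float)
    p=cv2.undistortPoints(np.array([[[u,v]]],float),K,np.array(f['distortion'],float))[0,0]
    V=np.array(f['view']);R=V[:3,:3];t=V[:3,3];c=-R.T@t
    d=R.T@np.array([p[0],p[1],1])
    s=f['z_map'][int(round(v)),int(round(u))] if z is None else (z-c[2])/d[2]
    return c+s*d
def cloud(f):
    h,w=f['z_map'].shape
    K=np.array([[f['fx'],0,f['cx']],[0,f['fy'],f['cy']],[0,0,1]],float)
    uv=np.stack(np.meshgrid(np.arange(w),np.arange(h)),-1).reshape(-1,1,2).astype(float)
    p=cv2.undistortPoints(uv,K,np.array(f['distortion'],float)).reshape(h,w,2)
    P=np.dstack([p,np.ones((h,w))])*f['z_map'][...,None]
    V=np.array(f['view']);return (P-V[:3,3])@V[:3,:3]
E
python3 - <<'E'
from h import *
for n in('scene','top'):
    f=grab(n); cv2.imwrite(f'pics/{n}0.png',f['frame'][...,::-1])
print(arm.get_state())
E
```

```text
pics
{'t': 0.1, 'q': array([-1.05291906e+00,  3.59347415e-01,  1.11556667e-02, -2.94626058e-04,
       -1.22408824e+00, -2.88100125e-01]), 'qd': array([-0.00102032, -0.00146858,  0.0018875 , -0.00055764, -0.00181771,
        0.00154785]), 'joint_efforts': array([-2.94946905e-03, -5.84164381e+01,  2.93752849e+01,  7.01557472e+00,
        1.01719686e-02, -4.27323141e-05]), 'eef_pos': array([ 0.15362252, -0.65687964,  0.24770031]), 'ee_rot': array([ 3.14009144e+00, -1.56026708e-04, -2.91191571e+00]), 'force': array([0.07572089, 0.26610945, 0.4533656 ]), 'moment': array([-0.00861744, -0.01662492, -0.02044783]), 'gripper_force': 0.0, 'width': 0.08754980505836321}
```

View pics/scene0.png

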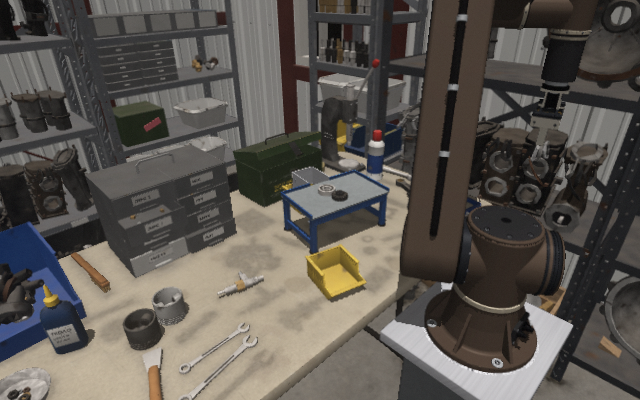

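View pics/top0.png

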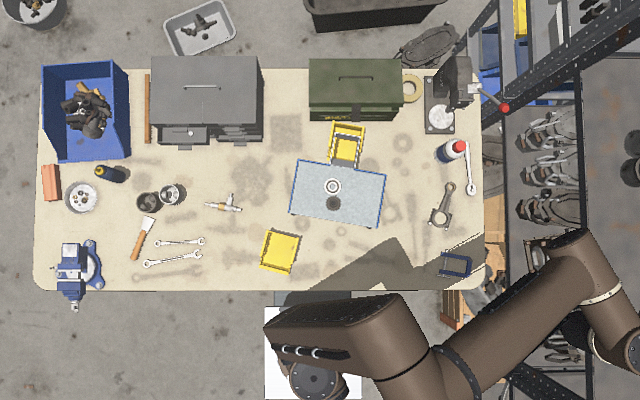

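The top view shows the stand around (337,193), with the bearing at (332,186), the gear at (333,203), and the chute and bin beyond at (346,145). Next I'll measure the poses.

Run:
```python
from h import *
f=dict(np.load('/tmp/top.npz')); P=cloud(f)
X,Y,Z=P[...,0],P[...,1],P[...,2]
c=world(f,337,193); print('c',c, 'bear',world(f,332,186),'gear',world(f,333,203))
near=(np.hypot(X-c[0],Y-c[1])<.22)
m=near&(Z>.112)&(Z<.14)
n,l,s,ce=cv2.connectedComponentsWithStats(m.astype(np.uint8))
k=l==l[193,345]
r=cv2.minAreaRect(np.c_[X[k],Y[k]].astype(np.float32)); print(r, np.median(Z[k]))
for th in(.127,.1325):
    h=k&(Z>th); n,l2,s,ce=cv2.connectedComponentsWithStats(h.astype(np.uint8))
    for i in range(1,n):
        q=l2==i
        if q.sum()>5: print(th,q.sum(),X[q].mean(),Y[q].mean(),np.ptp(X[q]),np.ptp(Y[q]),Z[q].max())
im=cv2.resize(f['frame'][110:240,270:400],None,fx=4.6,fy=4.6,interpolation=cv2.INTER_CUBIC)
cv2.imwrite('pics/top_crop.png',im[...,::-1])
```

```text
c [ 0.51133213 -0.07298374  0.13780285] bear [ 0.5351621  -0.05885837  0.11361484] gear [ 0.48081477 -0.06070098  0.13571808]
((0.5640261769294739, -0.08310563862323761), (0.28159791231155396, 0.27393224835395813), 79.86843872070312) 0.12005529193333099
0.127 10 0.7000408889225559 -0.07464154514312038 0.007367893483945065 0.015381735361974153 0.13518429390527611
0.127 15 0.6957547049413298 -0.10769676000227434 0.007627791632847658 0.0339821332769939 0.1363527025300247
0.127 7 0.6604145871192676 -0.14026195085436788 0.015472956911161129 0.003688177842366802 0.1331114941950784
0.127 30 0.6154817453861984 -0.04362305575243738 0.047513882073959235 0.04358497284561695 0.1358361145727589
0.127 11 0.6266131706999368 -0.13441686230089875 0.03064983559116574 0.004129054554524059 0.13566785946024554
0.127 18 0.614691294930999 0.025372107102514 0.009919674051866223 0.043257029475196496 0.13386716438714139
0.127 7 0.595777996612303 -0.12872474169601503 0.018899074577028885 0.003370125760984388 0.13169180188670568
0.127 10 0.5828516027383956 -0.15476924348186777 0.006598752700517685 0.02449718872
[... 535 characters left out ...]
06972672580087519 0.13574208610485092
0.127 10 0.5057868834183545 0.0664319431017332 0.018978609931149137 0.0031568909327746447 0.13753923959929418
0.127 26 0.4761680777875138 -0.20800596428568283 0.05862476053431959 0.01597460951532864 0.13470971817806535
0.127 16 0.47295496643134577 0.07211620233687766 0.03704542995859322 0.009292436224730416 0.13550300992810374
0.127 13 0.4237832165494956 -0.19849002588173062 0.027594842055764734 0.006182871841020621 0.1380118119851915
0.1325 128 0.5328676944723985 -0.060269657045494716 0.05245866929380083 0.04618889414668427 0.13980290601223222
0.1325 86 0.48398859454612264 -0.06064341037232318 0.039934865883510695 0.04287826196895962 0.13997789331677116
```

View pics/top_crop.png

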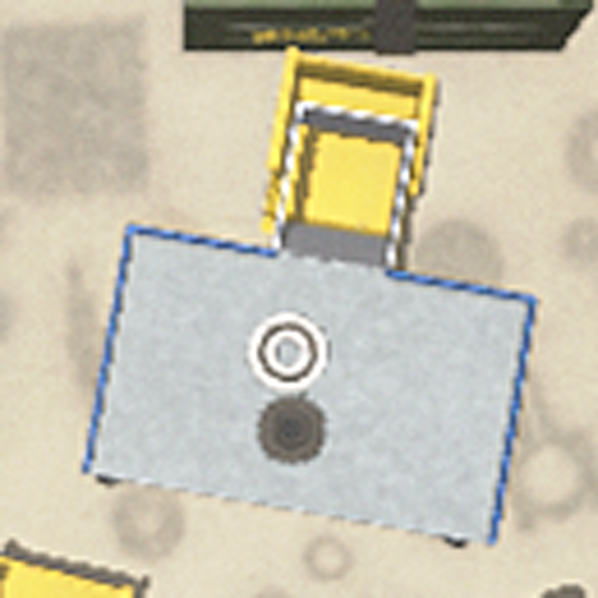

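Run:
```python
from h import *
f=dict(np.load('/tmp/top.npz'))
g=lambda u,v,z:world(f,270+(u+.5)/4.6-.5,110+(v+.5)/4.6-.5,z)[:2]
C=[g(130,227,.13),g(535,300,.13),g(493,543,.13),g(87,470,.13)]
for c in C: print(c.round(4))
o=np.mean(C,0); y=(C[0]-C[1])+(C[3]-C[2]); yaw=np.arctan2(y[1],y[0])-np.pi/2
print('o',o,'yaw',yaw, [np.linalg.norm(C[i]-C[i-1]) for i in range(4)])
R=np.array([[np.cos(yaw),-np.sin(yaw)],[np.sin(yaw),np.cos(yaw)]])
for n,p in(('bear',g(288,350,.135)),('gear',g(292,429,.132)),('mouthL',g(276,252,.13)),('mouthR',g(390,272,.13))):
    print(n,p,(R.T@(p-o)*1000).round(1))
print((arm.get_state()['eef_pos']))
```

```text
[0.6176 0.0471]
[ 0.5682 -0.225 ]
[ 0.4053 -0.1949]
[0.4543 0.0755]
o [ 0.51137319 -0.07433558] yaw -0.17948242152240446 [np.float64(0.16576696297300153), np.float64(0.27652760740996146), np.float64(0.1656305839976189), np.float64(0.2748363726575927)]
bear [ 0.53406166 -0.05856383] [19.5 19.6]
gear [ 0.48143723 -0.06114476] [-31.8   7.6]
mouthL [ 0.60067553 -0.05101412] [83.7 38.9]
mouthR [ 0.5871359  -0.12758175] [ 84.1 -38.9]
[ 0.15362252 -0.65687964  0.24770031]
```

>>> jog_arm(targets=[{"dx":-494,"dy":445,"dz":-30,"rz":-1.16,"gripper":1},{"dx":-494,"dy":445,"dz":-30,"rz":-1.16,"gripper":1},{"dx":-494,"dy":445,"dz":-30,"rz":-1.16,"gripper":1},{"dx":-494,"dy":445,"dz":-30,"rz":-1.16,"gripper":1},{"dx":-494,"dy":445,"dz":-30,"rz":-1.16,"gripper":1},{"dx":-494,"dy":445,"dz":-30,"rz":-1.16,"gripper":1},{"dx":-494,"dy":445,"dz":-30,"rz":-1.16,"gripper":1},{"dx":-494,"dy":445,"dz":-30,"rz":-1.16,"gripper":1}])

```text
invalid input at $.targets[0]: expected keys dx, dy, dz, rx, ry, rz, gripper
```

>>> jog_arm(targets=[{"dx":-494,"dy":445,"dz":-30,"rx":0,"ry":0,"rz":-1.16,"gripper":1},{"dx":-494,"dy":445,"dz":-30,"rx":0,"ry":0,"rz":-1.16,"gripper":1},{"dx":-494,"dy":445,"dz":-30,"rx":0,"ry":0,"rz":-1.16,"gripper":1},{"dx":-494,"dy":445,"dz":-30,"rx":0,"ry":0,"rz":-1.16,"gripper":1},{"dx":-494,"dy":445,"dz":-30,"rx":0,"ry":0,"rz":-1.16,"gripper":1},{"dx":-494,"dy":445,"dz":-30,"rx":0,"ry":0,"rz":-1.16,"gripper":1},{"dx":-494,"dy":445,"dz":-30,"rx":0,"ry":0,"rz":-1.16,"gripper":1},{"dx":-494,"dy":445,"dz":-30,"rx":0,"ry":0,"rz":-1.16,"gripper":1}])

```text
t: 0.77
eef_pos: [0.3444, -0.382, 0.2635]
ee_rot: [3.142, 0.0, -1.906]
force: [0.7, -0.5, -0.6]
width: 0.0398
gripper_force: 0.0
```

```bash
cat > to.py <<'E'
import sys
from h import *
from scipy.spatial.transform import Rotation as Ro
O=np.array([.51137,-.07434]);yaw=-.1795
S=Ro.from_euler('z',yaw).as_matrix()
def to(x,y,z,psi=None):
    """stand mm, world z mm of TCP -> tool shift mm, rz"""
    s=arm.get_state();T=Ro.from_euler('xyz',s['ee_rot']).as_matrix()
    p=np.r_[O+S[:2,:2]@[x/1e3,y/1e3],z/1e3]
    d=T.T@(p-s['eef_pos'])*1e3
    w=(Ro.from_matrix(T).inv()*Ro.from_euler('xyz',[np.pi,0,psi])).as_rotvec() if psi is not None else 0
    here=S[:2,:2].T@(s['eef_pos'][:2]-O)*1e3
    print('stand',here.round(1),'z',s['eef_pos'][2].round(4),'d',d.round(1),'w',np.round(w,3),'t',s['t'])
if __name__=='__main__': to(*map(float,sys.argv[1:]))
E
python3 to.py 27 -32 240 -1.75
```

```text
stand [-109.4 -332.5] z 0.2635 d [-318.   -88.2   23.6] w [ 0.     0.    -0.156] t 0.7667
```

>>> jog_arm(targets=[{"dx":-318,"dy":-88,"dz":0,"rx":0,"ry":0,"rz":0,"gripper":1},{"dx":-318,"dy":-88,"dz":0,"rx":0,"ry":0,"rz":0,"gripper":1},{"dx":-318,"dy":-88,"dz":0,"rx":0,"ry":0,"rz":0,"gripper":1},{"dx":-318,"dy":-88,"dz":0,"rx":0,"ry":0,"rz":0,"gripper":1},{"dx":-318,"dy":-88,"dz":0,"rx":0,"ry":0,"rz":0,"gripper":1},{"dx":-318,"dy":-88,"dz":0,"rx":0,"ry":0,"rz":0,"gripper":1},{"dx":-318,"dy":-88,"dz":0,"rx":0,"ry":0,"rz":0,"gripper":1},{"dx":-318,"dy":-88,"dz":0,"rx":0,"ry":0,"rz":0,"gripper":1}])

```text
t: 1.43
eef_pos: [0.5339, -0.1113, 0.2635]
ee_rot: [3.142, 0.0, -1.911]
force: [1.2, -1.4, 0.7]
width: 0.0004
gripper_force: 0.0
```

```bash
python3 - <<'E'
from h import *
f=grab('wrist'); cv2.imwrite('pics/w1.png',f['frame'][...,::-1])
E
python3 to.py 27 -32 240 -1.75
```

```text
stand [ 31.7 -28.2] z 0.2631 d [ 4.5  4.  23.1] w [-0.001  0.001 -0.159] t 1.4833
```

View pics/w1.png

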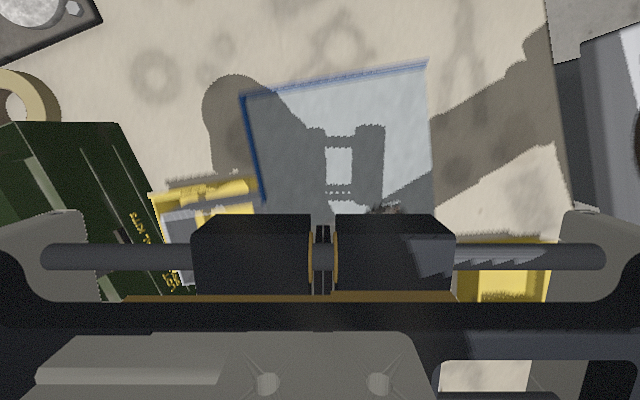

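The wrist picture shows only the right half of the stand (240–430, 60–210), with the gripper hiding the parts. That half of the ledge is clear, so I'll align and go down there.

>>> jog_arm(targets=[{"dx":4.5,"dy":4,"dz":0,"rx":0,"ry":0,"rz":-0.159,"gripper":1},{"dx":4.5,"dy":4,"dz":0,"rx":0,"ry":0,"rz":-0.159,"gripper":1},{"dx":4.5,"dy":4,"dz":30,"rx":0,"ry":0,"rz":-0.159,"gripper":1},{"dx":4.5,"dy":4,"dz":60,"rx":0,"ry":0,"rz":-0.159,"gripper":1},{"dx":4.5,"dy":4,"dz":80,"rx":0,"ry":0,"rz":-0.159,"gripper":1},{"dx":4.5,"dy":4,"dz":100,"rx":0,"ry":0,"rz":-0.159,"gripper":1},{"dx":4.5,"dy":4,"dz":110,"rx":0,"ry":0,"rz":-0.159,"gripper":1},{"dx":4.5,"dy":4,"dz":114,"rx":0,"ry":0,"rz":-0.159,"gripper":1}])

```text
t: 2.15
eef_pos: [0.5268, -0.1166, 0.1478]
ee_rot: [3.138, -0.001, -1.753]
force: [-0.2, -0.4, 0.6]
width: 0.0004
gripper_force: 0.0
```

```bash
python3 to.py 27 52 147 -1.75
python3 - <<'E'
from h import *
f=grab('top'); im=cv2.resize(f['frame'][120:240,270:400],None,fx=4.6,fy=4.6,interpolation=cv2.INTER_CUBIC); cv2.imwrite('pics/t2.png',im[...,::-1])
E
```

```text
stand [ 22.7 -38.9] z 0.1478 d [-90.9  -4.    0.7] w [ 0.003 -0.001 -0.003] t 2.15
```

View pics/t2.png

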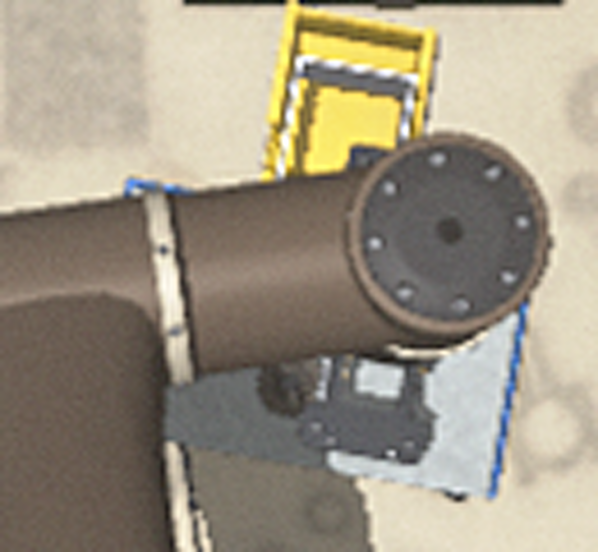

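The top view shows the arm over the bearing. The gear is visible at (285,385) in the crop, undisturbed, and the tool is to its right.

>>> jog_arm(targets=[{"dx":-5,"dy":-4,"dz":0.5,"rx":0,"ry":0,"rz":0,"gripper":1},{"dx":-11,"dy":-4,"dz":0.5,"rx":0,"ry":0,"rz":0,"gripper":1},{"dx":-17,"dy":-4,"dz":0.5,"rx":0,"ry":0,"rz":0,"gripper":1},{"dx":-22,"dy":-4,"dz":0.5,"rx":0,"ry":0,"rz":0,"gripper":1},{"dx":-27,"dy":-4,"dz":0.5,"rx":0,"ry":0,"rz":0,"gripper":1},{"dx":-33,"dy":-4,"dz":0.5,"rx":0,"ry":0,"rz":0,"gripper":1},{"dx":-39,"dy":-4,"dz":0.5,"rx":0,"ry":0,"rz":0,"gripper":1},{"dx":-45,"dy":-4,"dz":0.5,"rx":0,"ry":0,"rz":0,"gripper":1}])

```text
t: 2.87
eef_pos: [0.5401, -0.0725, 0.1494]
ee_rot: [-3.141, -0.0, -1.753]
force: [0.5, -2.5, 1.9]
width: 0.0005
gripper_force: 1.4
```

```bash
python3 to.py 27 52 147 -1.75
```

```text
stand [28.   6.9] z 0.1494 d [-45.    1.1   2.4] w [-0.    -0.    -0.003] t 2.8667
```

>>> jog_arm(targets=[{"dx":-6,"dy":0,"dz":1,"rx":0,"ry":0,"rz":0,"gripper":1},{"dx":-13,"dy":0,"dz":2,"rx":0,"ry":0,"rz":0,"gripper":1},{"dx":-20,"dy":0,"dz":2,"rx":0,"ry":0,"rz":0,"gripper":1},{"dx":-27,"dy":0,"dz":2,"rx":0,"ry":0,"rz":0,"gripper":1},{"dx":-34,"dy":0,"dz":2,"rx":0,"ry":0,"rz":0,"gripper":1},{"dx":-39,"dy":0,"dz":2,"rx":0,"ry":0,"rz":0,"gripper":1},{"dx":-42,"dy":0,"dz":2,"rx":0,"ry":0,"rz":0,"gripper":1},{"dx":-44,"dy":0,"dz":2,"rx":0,"ry":0,"rz":0,"gripper":1}])

```text
t: 3.53
eef_pos: [0.5479, -0.0291, 0.1469]
ee_rot: [3.141, 0.0, -1.752]
force: [0.3, -0.6, -0.1]
width: 0.0007
gripper_force: 0.6
```

```bash
python3 to.py -90 -50 240 -0.18
```

```text
stand [27.9 51. ] z 0.1469 d [101.3 117.7 -93.1] w [ 0.     0.    -1.572] t 3.5333
```

>>> jog_arm(targets=[{"dx":12,"dy":0,"dz":0,"rx":0,"ry":0,"rz":0,"gripper":1},{"dx":20,"dy":0,"dz":-10,"rx":0,"ry":0,"rz":0,"gripper":0.9},{"dx":20,"dy":0,"dz":-50,"rx":0,"ry":0,"rz":0,"gripper":0.8},{"dx":20,"dy":0,"dz":-90,"rx":0,"ry":0,"rz":-0.12,"gripper":0.8},{"dx":25,"dy":36,"dz":-95,"rx":0,"ry":0,"rz":-0.24,"gripper":0.8},{"dx":35,"dy":72,"dz":-95,"rx":0,"ry":0,"rz":-0.36,"gripper":0.8},{"dx":43,"dy":100,"dz":-95,"rx":0,"ry":0,"rz":-0.48,"gripper":0.8},{"dx":43,"dy":112,"dz":-95,"rx":0,"ry":0,"rz":-0.6,"gripper":0.8}])

```text
t: 4.2
eef_pos: [0.4264, -0.0531, 0.243]
ee_rot: [-3.14, 0.001, -1.148]
force: [-0.5, -0.8, -0.2]
width: 0.0173
gripper_force: 0.0
```

```bash
python3 to.py -84 8 240 -0.18
```

```text
stand [-87.4   5.7] z 0.243 d [ 0.  -4.1  3. ] w [-0.001  0.    -0.968] t 4.2
```

>>> jog_arm(targets=[{"dx":0,"dy":0,"dz":0,"rx":0,"ry":0,"rz":-0.97,"gripper":0.8},{"dx":0,"dy":0,"dz":0,"rx":0,"ry":0,"rz":-0.97,"gripper":0.8},{"dx":0,"dy":0,"dz":0,"rx":0,"ry":0,"rz":-0.97,"gripper":0.8},{"dx":0,"dy":0,"dz":0,"rx":0,"ry":0,"rz":-0.97,"gripper":0.8},{"dx":0,"dy":0,"dz":0,"rx":0,"ry":0,"rz":-0.97,"gripper":0.8},{"dx":0,"dy":0,"dz":0,"rx":0,"ry":0,"rz":-0.97,"gripper":0.8},{"dx":0,"dy":0,"dz":0,"rx":0,"ry":0,"rz":-0.97,"gripper":0.8},{"dx":0,"dy":0,"dz":0,"rx":0,"ry":0,"rz":-0.97,"gripper":0.8}])

```text
t: 4.87
eef_pos: [0.4298, -0.0524, 0.2429]
ee_rot: [-3.141, -0.001, -0.177]
force: [0.4, -0.1, 0.2]
width: 0.0174
gripper_force: 0.0
```

```bash
python3 - <<'E'
from h import *
f=grab('wrist'); cv2.imwrite('pics/w3.png',f['frame'][...,::-1])
E
python3 to.py -72 8 147 -0.18
```

```text
stand [-84.2   7. ] z 0.2428 d [12.1 -0.8 95.8] w [-0.001 -0.001  0.008] t 4.9167
```

View pics/w3.png

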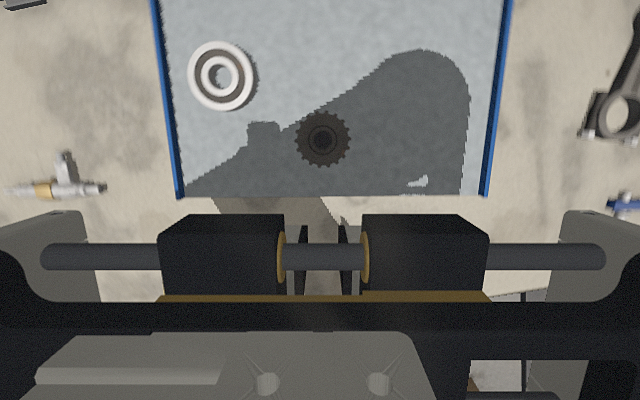

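The wrist view shows the bearing lying at (221,75) on the left and the gear at (323,139), with the stand's near corners at (180,197) and (487,195).

Run:
```python
from h import *
from to import S,O
f=dict(np.load('/tmp/wrist.npz'))
for n,u,v,z in(('bear',221,75,.135),('gear',323,139,.135),('NL',178,197,.125),('NR',488,195,.125)):
    print(n,(S[:2,:2].T@(world(f,u,v,z)[:2]-O)*1000).round(1))
```

```text
bear [19.4 87.6]
gear [-30.1   6.5]
NL [-83. 139.]
NR [ -80.  -144.1]
```

>>> jog_arm(targets=[{"dx":8,"dy":0,"dz":20,"rx":0,"ry":0,"rz":0,"gripper":0.8},{"dx":8,"dy":0,"dz":45,"rx":0,"ry":0,"rz":0,"gripper":0.8},{"dx":8,"dy":0,"dz":70,"rx":0,"ry":0,"rz":0,"gripper":0.8},{"dx":8,"dy":0,"dz":85,"rx":0,"ry":0,"rz":0,"gripper":0.8},{"dx":8,"dy":0,"dz":92,"rx":0,"ry":0,"rz":0,"gripper":0.8},{"dx":8,"dy":0,"dz":95,"rx":0,"ry":0,"rz":0,"gripper":0.8},{"dx":8,"dy":0,"dz":96,"rx":0,"ry":0,"rz":0,"gripper":0.8},{"dx":8,"dy":0,"dz":96,"rx":0,"ry":0,"rz":0,"gripper":0.8}])

```text
t: 5.58
eef_pos: [0.4384, -0.0532, 0.1469]
ee_rot: [-3.141, -0.001, -0.183]
force: [-0.1, -0.3, 1.3]
width: 0.0174
gripper_force: 0.0
```

```bash
python3 to.py 0 3 147 -0.18
```

```text
stand [-75.5   7.8] z 0.1469 d [75.5  4.5  0. ] w [-0.    -0.001 -0.003] t 5.5833
```

>>> jog_arm(targets=[{"dx":7,"dy":1,"dz":0,"rx":0,"ry":0,"rz":0,"gripper":0.8},{"dx":14,"dy":1,"dz":0,"rx":0,"ry":0,"rz":0,"gripper":0.8},{"dx":21,"dy":1,"dz":0,"rx":0,"ry":0,"rz":0,"gripper":0.8},{"dx":29,"dy":2,"dz":0,"rx":0,"ry":0,"rz":0,"gripper":0.8},{"dx":37,"dy":3,"dz":0,"rx":0,"ry":0,"rz":0,"gripper":0.8},{"dx":45,"dy":4,"dz":0,"rx":0,"ry":0,"rz":0,"gripper":0.8},{"dx":53,"dy":5,"dz":0,"rx":0,"ry":0,"rz":0,"gripper":0.8},{"dx":60,"dy":6,"dz":0,"rx":0,"ry":0,"rz":0,"gripper":0.8}])

```text
t: 6.25
eef_pos: [0.4966, -0.0703, 0.146]
ee_rot: [3.141, 0.0, -0.183]
force: [-3.3, 0.7, 4.6]
width: 0.0177
gripper_force: 2.2
```

```bash
python3 to.py 80 -1 147 -0.18;  python3 - <<'E'
from h import *
f=grab('wrist'); cv2.imwrite('pics/w4.png',f['frame'][...,::-1])
E
```

```text
stand [-15.3   1.3] z 0.146 d [95.3  2.  -1.1] w [ 0.     0.    -0.003] t 6.25
```

View pics/w4.png

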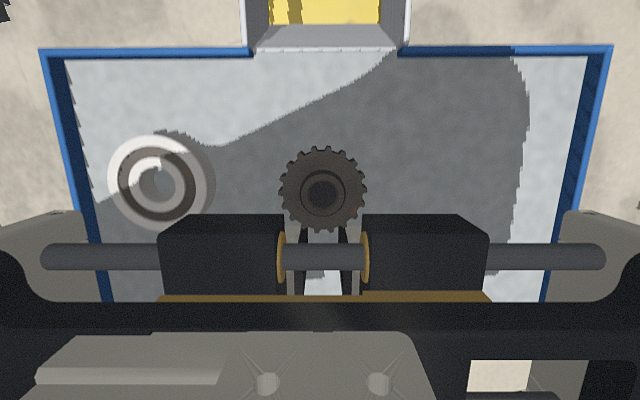

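The gear sits in the finger cradle at (322,192). The mouth is centred near column 328 and the bearing is clear at (160,182), so I'll keep pushing with a slight shift to the right.

>>> jog_arm(targets=[{"dx":7,"dy":0.5,"dz":-0.5,"rx":0,"ry":0,"rz":0,"gripper":0.8},{"dx":15,"dy":1,"dz":-1,"rx":0,"ry":0,"rz":0,"gripper":0.8},{"dx":23,"dy":2,"dz":-1,"rx":0,"ry":0,"rz":0,"gripper":0.8},{"dx":31,"dy":2.5,"dz":-1,"rx":0,"ry":0,"rz":0,"gripper":0.8},{"dx":39,"dy":3,"dz":-1,"rx":0,"ry":0,"rz":0,"gripper":0.8},{"dx":47,"dy":3,"dz":-1,"rx":0,"ry":0,"rz":0,"gripper":0.8},{"dx":55,"dy":3,"dz":-1,"rx":0,"ry":0,"rz":0,"gripper":0.8},{"dx":62,"dy":3,"dz":-1,"rx":0,"ry":0,"rz":0,"gripper":0.8}])

```text
t: 6.97
eef_pos: [0.5571, -0.0844, 0.147]
ee_rot: [3.142, 0.0, -0.183]
force: [-1.2, 0.2, 0.2]
width: 0.0175
gripper_force: 0.7
```

```bash
python3 to.py 82 -1 147 -0.18
```

```text
stand [46.7 -1.7] z 0.147 d [35.3 -0.8 -0. ] w [ 0.     0.    -0.003] t 6.9667
```

>>> jog_arm(targets=[{"dx":6,"dy":0,"dz":0,"rx":0,"ry":0,"rz":0,"gripper":0.8},{"dx":12,"dy":0,"dz":0,"rx":0,"ry":0,"rz":0,"gripper":0.8},{"dx":18,"dy":0,"dz":0,"rx":0,"ry":0,"rz":0,"gripper":0.8},{"dx":24,"dy":0,"dz":0,"rx":0,"ry":0,"rz":0,"gripper":0.8},{"dx":29,"dy":0,"dz":0,"rx":0,"ry":0,"rz":0,"gripper":0.8},{"dx":33,"dy":0,"dz":0,"rx":0,"ry":0,"rz":0,"gripper":0.8},{"dx":33,"dy":0,"dz":0,"rx":0,"ry":0,"rz":0,"gripper":0.8},{"dx":33,"dy":0,"dz":0,"rx":0,"ry":0,"rz":0,"gripper":0.8}])

```text
t: 7.63
eef_pos: [0.5888, -0.0902, 0.1469]
ee_rot: [-3.142, -0.0, -0.183]
force: [-0.2, -0.6, -0.1]
width: 0.0174
gripper_force: 0.0
```

Run:
```python
from h import *
f=grab('wrist'); cv2.imwrite('pics/w5.png',f['frame'][...,::-1])
```

```text
(no output)
```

View pics/w5.png

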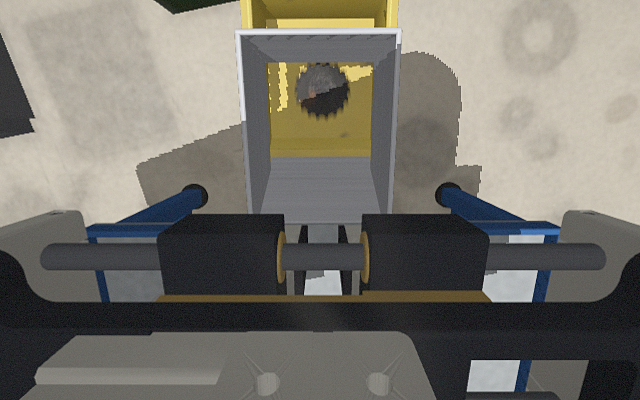

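The gear has dropped through the chute and lies in the yellow bin at about (323,92). I'll retreat backwards and then up.

>>> jog_arm(targets=[{"dx":-15,"dy":0,"dz":-2,"rx":0,"ry":0,"rz":0,"gripper":0.8},{"dx":-30,"dy":0,"dz":-10,"rx":0,"ry":0,"rz":0,"gripper":0.8},{"dx":-40,"dy":0,"dz":-40,"rx":0,"ry":0,"rz":0,"gripper":0.8},{"dx":-60,"dy":0,"dz":-75,"rx":0,"ry":0,"rz":0,"gripper":0.8},{"dx":-90,"dy":0,"dz":-100,"rx":0,"ry":0,"rz":0,"gripper":0.8},{"dx":-120,"dy":0,"dz":-110,"rx":0,"ry":0,"rz":0,"gripper":0.8},{"dx":-130,"dy":0,"dz":-110,"rx":0,"ry":0,"rz":0,"gripper":0.8},{"dx":-130,"dy":0,"dz":-110,"rx":0,"ry":0,"rz":0,"gripper":0.8}])

```text
t: 8.35
eef_pos: [0.4589, -0.0662, 0.2585]
ee_rot: [-3.14, -0.003, -0.182]
force: [0.1, 0.0, -0.6]
width: 0.0178
gripper_force: 0.0
```

Run:
```python
from h import *
f=grab('wrist'); cv2.imwrite('pics/w6.png',f['frame'][...,::-1])
```

```text
(no output)
```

View pics/w6.png

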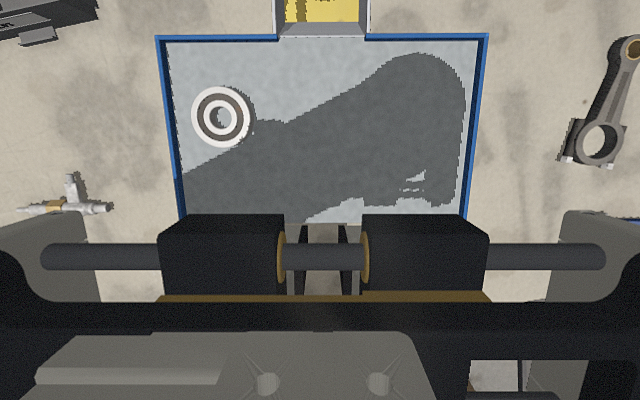

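The bearing lies flat at (221,117), wholly left of the mouth (columns 278–367). The ledge is otherwise empty and the arm is clear.

```bash
python3 -c "
from station import arm
print(arm.job_done())"
```

```text
the job is handed in; nothing more can be done
None
```

The bearing was slid along the ledge until it lay wholly left of the chute mouth, still flat. The gear was then pushed through the mouth into the yellow bin, and the job was handed in at about 8.4 s; no verdict was returned.

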